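# Open the spice drawer and unscrew the jar's tight cap

### The job

Pull the drawer of the steel spice unit out to its stop and leave it there. Then unscrew the tight black cap of the tall square glass jar that stands braced in one of the drawer's pockets: turn it anticlockwise, stop once its thread lets go, short of a quarter turn, and raise it straight off without pulling the jar up. Finish holding the cap in the gripper, level and still, two to three centimetres above the open jar, leaving the low pots and all else alone.

Things in the scene. Friction and masses are not known exactly. Their poses are not given: they have to be found in the camera images.
- unit: the fixed spice drawer unit of stainless steel, 240 deep x 372 wide x 125 high, with a clear cover as its top. Origin: on the table at the foot of the middle of its front face; +x points from the front into the unit, z up. The drawer comes out along the unit's -x.
- drawer (a joint): travel of the drawer in m: 0 shut (at the start), 0.165 at its stop, fully out. It slides with about 2.5 N of friction plus 8 N per m/s and stays where it is left. Its front plate is 12 thick, 368 wide, top edge 100 above the table.
- handle (a point): middle of the drawer's bar handle: a round level bar 12 in diameter, 150 long along the unit's y, 94 above the table, its axis 45 in front of the front plate, on two 10 thick stems 62 either side of the middle. It can be pinched from above, fingers closing along the drawer's travel.
- pockets (a point): floor centre (16 above the table) of the middle one of the drawer's three square plastic pockets; the others lie 105 either side along the unit's y. Inside 65 x 65, walls up to 50 above the table. They are 70 behind the back of the front plate: 70 inside the unit's front face when shut, 95 in front of it when fully out.
- jar: the tall square glass jar with brown contents: body 62 x 62 x 54 high, round neck 36 in diameter up to 86; 0.2 to 0.45 kg, loose. Origin: middle of its underside, z up, x along the unit's x at the start. It stands in one of the three pockets (which one varies), which keeps it from turning. A white sprung seal disc stays on its mouth, its top 91 above the underside once the cap is off.
- cap: the jar's round black ribbed cap, 54 in diameter, 24 high, 35 g, hollow below, skirt 3.5 thick. Origin: middle of its lower rim, z up out of its flat top. On the jar its lower rim starts 68 above the jar's underside, 14 above the jar's shoulder. Raised 25 from there it is clear of the seal disc.
- cap_top (a point): middle of the cap's flat top. Twist-off thread with three lugs, tight at the start (about 0.25 N m). It is free after 53 to 58 degrees anticlockwise seen from above and meets a stop at about 93: turn it 70 to 75 in one grasp. It can be turned at constant height; it tends to rise up to 3 mm. Lifting it before it is free lifts the jar.
- pot_a: low round white pot with a black lid 60 in diameter, 50 high, in another of the pockets; leave it. Origin: middle of its underside.
- pot_b: a second such low pot, in the remaining pocket; leave it. Origin: middle of its underside.
- bowl: small steel bowl, 90 in diameter, 40 high, on the table; leave it. Origin: middle of its underside.
- oil: green glass bottle, 68 in diameter, 200 high, on the table; leave it. Origin: middle of its underside.
- beaker: steel mug, 76 in diameter, 90 high, on the table; leave it. Origin: middle of its underside.
- spoon: wooden spoon 240 long lying on the white cutting board; leave it. Origin: under its middle.
- shaker: brown jar with a steel lid, 56 in diameter, 110 high, on the cutting board; leave it. Origin: middle of its underside.

How it is judged:
By the outcome, as a careful person would: the job done as asked, in the order asked, and still so for the second after the job is handed in, while the arm keeps its last pose, push and grip.
It also fails if it takes over 51 s, if anything falls off the work surface, if the arm or the gripper's body presses on something with over 40 N, if the wrist force passes 120 N, or if a joint passes its speed limit or range.

### The arm

A 6-joint arm with a two-finger parallel gripper is mounted at the origin on the work surface. World frame = base frame: x ahead of the robot, y to its left, z up, the work surface at z = 0. Lengths are in mm, angles in rad, forces in N, time in s.
With the tool pointing down it reaches from about 300 to 750 mm from the base axis. Payload 8.5 kg.
Tool frame: the origin (TCP) lies midway between the tips of the shut fingers; the grasp point (between the pads) lies 19 mm behind it; z points along the fingers, y is the line along which they close (so a half turn about z gives the same grasp; the last joint's range is limited). The gripper opens to 88 mm and grips with 3 to 60 N. Pads are 18 mm wide; open, the fingers measure 123 mm over their backs; the gripper's body (75 mm by 187 mm) begins 45 mm behind the grasp point.
Start: joints at [0.93, 0.381, 1.297, -0, 1.464, -0.215], TCP at [227.167, 500.875, 238.748] pointing down, gripper open.
Joint ranges: [-3.11, 3.11], [-0.89, 2.33], [0.22, 2.48], [-1.42, 4.56], [0.17, 2.85], [-2.88, 2.88]. Speed limits (rad/s): [2.39, 2.39, 3.14, 3.14, 3.14, 3.14].

### API

Orientations are given as a unit quaternion [x, y, z, w].
In Python, from bench import robot, cams, order gives the robot as it stands. The module is installed in compiled form; this text tells all that it offers.
- The arm moves only by the shell command python3 -m handwheel 'ROWS' [FORCE]. ROWS is JSON, a list of rows, each a list of 3 entries, a list of its own where there are three numbers: the gripper command: -1 is fully open, 1 is shut, values between are in proportion, then the shift along the world's x, y, z in m, then the turn about the world's z in rad. In form: [[grip, [x, y, z], turn], ...]. A call has 1 to 20 rows; each row shifts and turns the commanded pose from where the row before left it; what a row does not reach is not made up. A row lasts 1/8 s, in which the tool goes at most 62.5 mm and 10.7 degrees, less where a joint would pass 70% of its speed; a pose out of reach is approached as far as the arm can. A call with a gripper value outside its range is refused whole. The fingers move at their own pace and stop on an object; FORCE is the grip in N (left out, the last holds). Time passes only in rows, so rows that do not move let the fingers close. It gives the time, the measured TCP pose, the force, the opening and the grip force at its end, in the units of the state.
- robot.sense(): the state, without advancing time (a new reading comes with each control period).
- cams.capture(name): name is "scene" or "top" or "wrist"; returns (picture, depth): 384x512x3 uint8, red, green, blue; 384x512 float32, mm along the optical axis (not along the pixel's ray), 0 where there is no reading.
- cams.calibration(name): a dict with "camera_matrix" (3x3 intrinsics, pixels), "R" (3x3) and "t" (3): a world point X has camera coordinates R X + t. Camera axes: x right, y down, z forward; pixel columns grow to the right and rows downward; lengths in mm; the calibration is good to about 2 mm. A picture is of the moment at which its call begins: read the wrist's pose just before it. calibration takes no time and is no camera call; for the wrist camera it gives the pose at the moment of the call.
- order.finish_job(): hands the job in; it is judged then, once.
The state is a dict: "clock": time; "q": joint angles; "qvel": joint speeds; "joint_torque": joint torques, N m; "position": TCP position; "tcp_rot": TCP orientation; "ft_force": force on the tool from outside, world axes, zero at the start; "ft_torque": the same for the moment, N m; "finger_gap": finger opening in mm; "grasp_force": force on a finger pad.
Only numpy, scipy, OpenCV 4.12 (cv2) and the standard library are available. Lean on these libraries where they do the work, as an engineer would, in place of code of your own. Each camera call takes 0.05 s, during which the arm holds its last target. There are 200 camera calls.

## Working session

There is one attempt and no reset: what is moved stays moved. The work goes in short steps, Python scripts to look and compute and a shell command to move; the robot and the scene stay as the last step left them, time stands still between calls to the robot, and variables do not carry over. Pictures are saved under pics/ and viewed, at most 10 in all, crops included, and the job is handed in when it is done.

```bash
mkdir -p pics
cat > h.py <<'E'
from bench import robot, cams, order
import numpy as np, cv2
def cap(name, fn):
    K=cams.calibration(name); p,d=cams.capture(name)
    cv2.imwrite('pics/'+fn+'.png', p[:,:,::-1]); np.savez('pics/'+fn+'.npz',d=d,p=p,M=K['camera_matrix'],R=K['R'],t=K['t'])
    return p,d
def cloud(fn):
    z=np.load('pics/'+fn+'.npz'); d=z['d']; v,u=np.indices(d.shape)
    c=np.stack([u*d,v*d,d],-1)@np.linalg.inv(np.array(z['M'])).T
    X=(c-np.ravel(z['t']))@np.array(z['R']); X[d==0]=np.nan
    return X,z['p']
E
python3 - <<'E'
from h import *
cap('top','top0'); cap('scene','scene0')
a=cv2.imread('pics/top0.png');
s=robot.sense(); print(s['clock'],s['position'],s['tcp_rot'],s['finger_gap'])
E
```

```text
0.1 [227.02855782 500.69408846 238.2071484 ] [ 2.11284566e-01  9.77424382e-01 -5.84691987e-04 -2.61169124e-04] 87.95418791875925
```

View pics/top0.png

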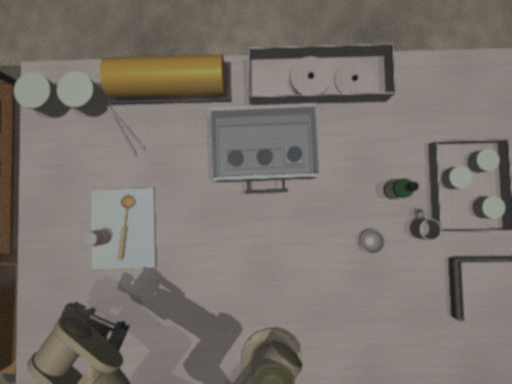

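View pics/scene0.png

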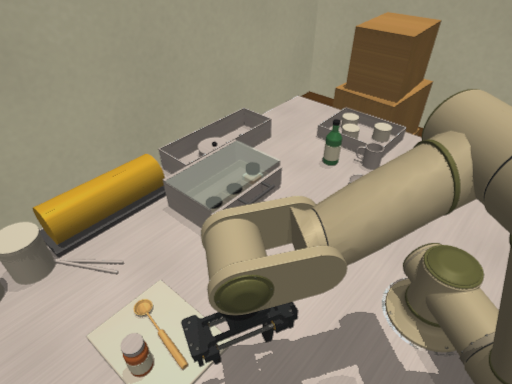

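The top view shows the unit at about (211–317, 107–180), with its handle bar at (247–287, 190) and three dark lids under the cover at (236,158), (265,157) and (294,154). In the scene view the right-hand lid (253,170) looks tallest. Next I measure these.

Run:
```python
from h import *
X,p=cloud('top0')
for v,u in [(158,236),(157,265),(154,294),(190,267),(185,252),(130,265),(181,265),(140,213),(225,265)]: print((v,u),X[v,u].round(1),p[v,u])
# handle: region rows 183-195, z 80..105
sub=X[184:197,240:295].reshape(-1,3); m=(sub[:,2]>75)&(sub[:,2]<110); h=sub[m]; print('handle n',m.sum(),h.mean(0),cv2.minAreaRect(h[:,:2].astype(np.float32)))
# unit rim z~125
sub=X[100:186,205:322].reshape(-1,3); m=(sub[:,2]>112)&(sub[:,2]<140); h=sub[m]; print('rim',m.sum(),np.median(h[:,2]),cv2.minAreaRect(h[:,:2].astype(np.float32)))
g=p.max(2); 
for c in [(158,236),(157,265),(154,294)]:
    s=X[c[0]-12:c[0]+13,c[1]-12:c[1]+13].reshape(-1,3); k=g[c[0]-12:c[0]+13,c[1]-12:c[1]+13].ravel()<75
    print(c,k.sum(),np.nanmedian(s[k],0).round(1))
a=p[95:205,200:330,::-1]; cv2.imwrite('pics/topc.png',cv2.resize(a,None,fx=6,fy=5.4,interpolation=cv2.INTER_CUBIC))
```

```text
(158, 236) [726.9 106.1 131.6] [78 78 82]
(157, 265) [729.1   6.6 125. ] [71 72 77]
(154, 294) [737.7 -93.7 121.9] [69 73 76]
(190, 267) [616.7   1.8  99.4] [73 71 70]
(185, 252) [643.6  56.8  -3.3] [129 120 117]
(130, 265) [823.2   4.5 124.8] [121 120 122]
(181, 265) [657.2   7.3   3.2] [125 119 114]
(140, 213) [792.2 185.  126.8] [ 99  99 100]
(225, 265) [491.6  10.8  -0.6] [144 136 131]
handle n 171 [618.39745986   7.68007368  99.22137687] ((623.7695922851562, 6.823272705078125), (143.630859375, 28.542301177978516), 88.67989349365234)
rim 7417 126.00997427740175 ((793.1062622070312, 9.767227172851562), (241.61434936523438, 373.0069885253906), 0.9199339747428894)
(158, 236) 1 [720.3  96.2 127.8]
(157, 265) 4 [723.8   3.4 124.1]
(154, 294) 4 [733.  -99.8 126.2]
```

View pics/topc.png

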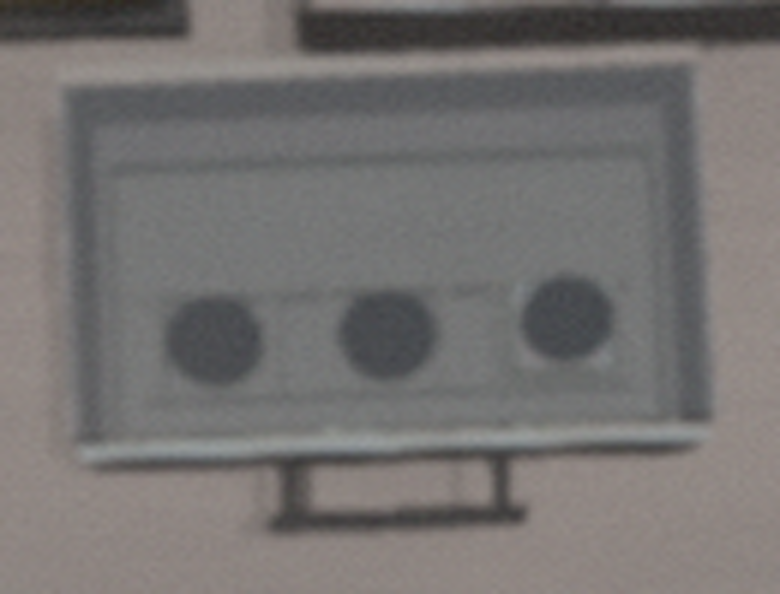

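The crop shows the right-hand lid (565,318) sitting on a light square shoulder, so the tall jar is in the pocket on the unit's −y side. The rim and handle agree with the given sizes: 241×373 at z 126, and the handle at x≈616, 57 in front of the face. Now I need the exact yaw.

Run:
```python
from h import *
from scipy.spatial.transform import Rotation as Ro
X,p=cloud('top0')
m=(X[...,2]>112)&(X[...,2]<140); m[:100]=m[186:]=False; m[:,:205]=m[:,322:]=False
P=X[m][:,:2]
hull=cv2.convexHull(P.astype(np.float32))[:,0]
# fit front/back/side lines from extremes per bin
def edge(ax,sg):
    o=1-ax; r=[]
    for b in np.arange(*( (-165,180,8) if o==1 else (690,895,8))):
        s=P[(P[:,o]>=b)&(P[:,o]<b+8)]
        if len(s)>5: r.append([b+4, (s[:,ax]*sg).max()*sg])
    r=np.array(r); f=cv2.fitLine(r.astype(np.float32),cv2.DIST_HUBER,0,.01,.01).ravel(); return np.degrees(f[1]/f[0]), f[2:]
for a,s in [(0,-1),(0,1),(1,-1),(1,1)]: print(a,s,edge(a,s))
s=X[184:197,240:295]; mm=(s[...,2]>85)&(s[...,2]<110); h=s[mm]
h=h[h[:,0]<628]; print(len(h),h.mean(0),h.min(0),h.max(0),cv2.fitLine(h[:,:2].astype(np.float32),cv2.DIST_HUBER,0,.01,.01).ravel())
s=robot.sense(); R=Ro.from_quat(s['tcp_rot']).as_matrix(); print('tool y head',np.degrees(np.arctan2(R[1,1],R[0,1])))
```

```text
0 -1 (np.float32(-1.0879263), array([  7.9008436, 673.7369   ], dtype=float32))
0 1 (np.float32(-0.9893247), array([ 12.950428, 911.62024 ], dtype=float32))
1 -1 (np.float32(0.7581113), array([ 793.99664, -174.39809], dtype=float32))
1 1 (np.float32(0.8906611), array([793.6595 , 194.61989], dtype=float32))
150 [616.26429377   6.58341796  99.33007337] [609.99954199 -64.98369018  93.39007984] [626.42972036  78.9446458  105.97934593] [ 1.6906366e-02 -9.9985707e-01  6.1579181e+02  6.6200986e+00]
tool y head 65.60472098870527
```

```bash
python3 -m handwheel '[[0.25,[0.024,-0.031,-0.002],-0.07],[0.25,[0.024,-0.031,-0.002],-0.07],[0.25,[0.024,-0.031,-0.002],-0.07],[0.25,[0.024,-0.031,-0.002],-0.07],[0.25,[0.024,-0.031,-0.002],-0.07],[0.25,[0.024,-0.031,-0.002],-0.07],[0.25,[0.024,-0.031,-0.002],-0.07],[0.25,[0.024,-0.031,-0.002],-0.07],[0.25,[0.024,-0.031,-0.002],-0.07],[0.25,[0.024,-0.031,-0.002],-0.07],[0.25,[0.024,-0.031,-0.002],-0.07],[0.25,[0.024,-0.031,-0.002],-0.07],[0.25,[0.024,-0.031,-0.002],-0.07],[0.25,[0.024,-0.031,-0.002],-0.07],[0.25,[0.024,-0.031,-0.002],-0.07],[0.25,[0.024,-0.031,-0.002],-0.07],[0.25,[0.005,0.002,-0.002],-0.008],[0.25,[0,0,0],0]]' 15
python3 - <<'E'
from h import *
from scipy.spatial.transform import Rotation as Ro
cap('wrist','w1')
s=robot.sense(); R=Ro.from_quat(s['tcp_rot']).as_matrix(); print(s['clock'],s['position'],'tool y head',np.degrees(np.arctan2(R[1,1],R[0,1])),s['finger_gap'],s['q'])
X,p=cloud('w1')
m=(X[...,2]>85)&(X[...,2]<105)&(X[...,0]<632)&(abs(X[...,1])<90)&(X[...,0]>590)
h=X[m]; print(len(h),h.mean(0),h.min(0),h.max(0),cv2.fitLine(h[:,:2].astype(np.float32),cv2.DIST_HUBER,0,.01,.01).ravel())
E
```

```text
clock: 2.35
position: [615.8, 7.5, 204.2]
tcp_rot: [0.701, 0.713, -0.0, -0.001]
ft_force: [-0.1, 0.1, 0.1]
finger_gap: 32.8
grasp_force: 0.0
2.4 [615.64883038   7.79308858 204.53935674] tool y head 1.0609433121668752 32.74909163573011 [-1.79436222e-01  5.21121048e-01  1.16087679e+00  1.84324793e-04
  1.46050017e+00 -1.97973396e-01]
2986 [615.01873079  13.30183747  97.95321132] [606.25582364 -68.89365049  90.90903562] [631.97083675  81.09027969 101.44389491] [ 1.6064983e-02 -9.9987096e-01  6.1421600e+02  1.2826978e+01]
```

View pics/w1.png

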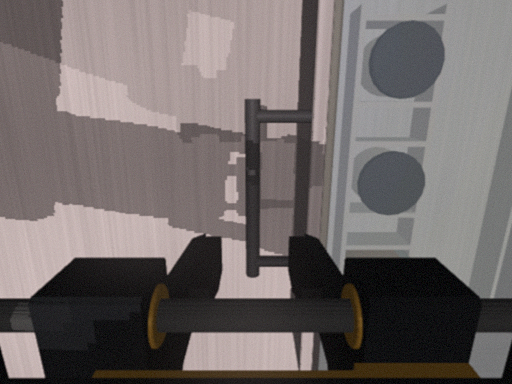

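The wrist view shows the bar from (252,100) to (252,275), lying between the fingers. The measured middle (615, 6) matches the TCP, so I go down and pinch.

```bash
python3 -m handwheel '[[0.25,[0,0,-0.026],0],[0.25,[0,0,-0.026],0],[0.25,[0,0,-0.026],0],[0.25,[0,0,-0.026],0],[0.25,[0,0,-0.024],0],[0.25,[0,0,0],0],[1,[0,0,0],0],[1,[0,0,0],0],[1,[0,0,0],0],[1,[0,0,0],0]]' 20
```

```text
clock: 3.65
position: [613.7, 7.1, 77.8]
tcp_rot: [0.701, 0.713, -0.002, -0.002]
ft_force: [-13.9, -0.5, 10.4]
finger_gap: 11.5
grasp_force: 20.1
```

```bash
python3 -m handwheel '[[1,[-0.005,0,0],0],[1,[-0.012,0,0],0],[1,[-0.015,-0.0005,0],0],[1,[-0.015,-0.0005,0],0],[1,[-0.015,-0.0002,0],0],[1,[-0.015,-0.0002,0],0],[1,[-0.015,-0.0002,0],0],[1,[-0.015,-0.0003,0],0],[1,[-0.015,-0.0003,0],0],[1,[-0.015,-0.0002,0],0],[1,[-0.013,-0.0002,0],0],[1,[-0.008,0,0],0],[1,[-0.005,0,0],0],[1,[0,0,0],0]]'
```

```text
clock: 5.4
position: [453.1, 4.3, 77.8]
tcp_rot: [0.701, 0.713, 0.001, 0.001]
ft_force: [-2.3, 1.9, 9.2]
finger_gap: 11.9
grasp_force: 20.1
```

Moved about 160.6 mm. I'll keep pulling slowly until the force shows the stop.

```bash
python3 -m handwheel '[[1,[-0.003,0,0],0],[1,[-0.003,0,0],0],[1,[0,0,0],0]]'; python3 -m handwheel '[[1,[-0.002,0,0],0],[1,[-0.001,0,0],0],[1,[0,0,0],0]]'
```

```text
clock: 5.78
position: [448.6, 4.2, 77.8]
tcp_rot: [0.701, 0.713, 0.002, 0.002]
ft_force: [6.1, 2.9, 3.2]
finger_gap: 11.2
grasp_force: 20.1
clock: 6.15
position: [448.7, 4.1, 77.9]
tcp_rot: [0.701, 0.713, 0.004, 0.005]
ft_force: [19.5, 7.6, -8.3]
finger_gap: 11.0
grasp_force: 19.9
```

The drawer stands on its stop: no more motion and the force climbs to 19.5 N. I let go, rise, and look over the jar.

```bash
python3 -m handwheel '[[1,[0.002,0,0],0],[0.25,[0,0,0],0],[0.25,[0,0,0],0],[0.25,[0,0,0.01],0],[0.25,[0,0,0.025],0],[-0.6,[0,0,0.03],0],[-0.6,[0,0,0.03],0],[-0.6,[0.015,-0.01,0.027],0],[-0.6,[0.025,-0.02,0],0],[-0.6,[0.025,-0.02,0],0],[-0.6,[0.025,-0.02,0],0],[-0.6,[0.025,-0.02,0],0],[-0.6,[0.012,-0.01,0],0],[-0.6,[0,0,0],0],[-0.6,[0,0,0],0]]'
python3 - <<'E'
from h import *
from scipy.spatial.transform import Rotation as Ro
cap('wrist','w2')
s=robot.sense(); R=Ro.from_quat(s['tcp_rot']).as_matrix(); print(s['clock'],s['position'],'tool y head',np.degrees(np.arctan2(R[1,1],R[0,1])),'tilt',R[:,2],s['finger_gap'],s['ft_force'])
cap('top','top1')
for n,z0,z1 in [('w2',102,116),('top1',100,120),]:
    X,p=cloud(n); m=(X[...,2]>z0)&(X[...,2]<z1)&(np.hypot(X[...,0]-578,X[...,1]+99)<45)
    h=X[m]; print(n,len(h),np.median(h,0),cv2.minEnclosingCircle(h[:,:2].astype(np.float32)),np.percentile(h,[2,98],axis=0))
E
```

```text
clock: 8.02
position: [572.5, -95.3, 199.1]
tcp_rot: [0.701, 0.713, -0.0, -0.0]
ft_force: [0.1, -0.8, -0.1]
finger_gap: 70.4
grasp_force: 0.0
8.075 [572.54504848 -95.18074418 199.12645981] tool y head 0.995573523017258 tilt [-9.24633678e-05  6.65180787e-05 -9.99999994e-01] 70.77796407387589 [-0.11449921 -0.17814201  0.72429549]
w2 3707 [577.09450995 -97.58375769 107.43249104] ((577.2540283203125, -98.81172943115234), 27.33014678955078) [[ 552.91367944 -122.67424636  104.74693709]
 [ 601.17704758  -73.88737621  108.76550123]]
  return _methods._mean(a, axis=axis, dtype=dtype,
  ret = um.true_divide(
Traceback (most recent call last):
IndexError: index -1 is out of bounds for axis 0 with size 0
```

View pics/w2.png

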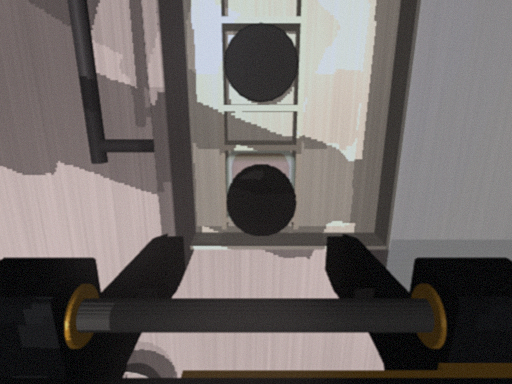

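The cap sits at (261,200) and measures (577.3, −98.5), top at z 107.4, radius 27. That fits the expected 108 and 27, and the clearances are fine. I go down and grip.

```bash
python3 -m handwheel '[[-0.6,[0.005,-0.003,-0.02],0],[-0.6,[0,0,-0.025],0],[-0.6,[0,0,-0.025],0],[-0.6,[0,0,-0.025],0],[-0.6,[0,0,-0.018],0],[-0.6,[0,0,-0.008],0],[-0.6,[0,0,0],0],[-0.6,[0,0,0],0]]'; python3 -m handwheel '[[1,[0,0,0],0],[1,[0,0,0],0],[1,[0,0,0],0],[1,[0,0,0],0]]' 35
```

```text
clock: 9.12
position: [578.5, -98.8, 78.6]
tcp_rot: [0.701, 0.713, 0.0, 0.001]
ft_force: [-0.1, -0.1, 0.2]
finger_gap: 70.2
grasp_force: 0.0
clock: 9.62
position: [578.1, -98.8, 78.0]
tcp_rot: [0.701, 0.713, -0.0, 0.0]
ft_force: [-3.5, 1.1, 3.3]
finger_gap: 52.7
grasp_force: 35.0
```

```bash
python3 -m handwheel '[[1,[0,0,0],0.05],[1,[0,0,0],0.08],[1,[0,0,0],0.08],[1,[0,0,0],0.08],[1,[0,0,0],0.08]]'; python3 -c "
from h import *
s=robot.sense();print(s['ft_torque'],s['ft_force'],s['q'][5])"; python3 -m handwheel '[[1,[0,0,0],0.09],[1,[0,0,0],0.09],[1,[0,0,0],0.09],[1,[0,0,0],0.09],[1,[0,0,0],0.09],[1,[0,0,0],0.09],[1,[0,0,0],0.09],[1,[0,0,0],0.09],[1,[0,0,0],0.09],[1,[0,0,0],0.07],[1,[0,0,0],0.02],[1,[0,0,0],0]]'
python3 - <<'E'
from h import *
from scipy.spatial.transform import Rotation as Ro
s=robot.sense(); R=Ro.from_quat(s['tcp_rot']).as_matrix(); print(s['ft_torque'],s['ft_force'],s['q'],np.degrees(np.arctan2(R[1,1],R[0,1])),R[:,2])
E
```

```text
clock: 10.25
position: [579.0, -98.8, 78.7]
tcp_rot: [0.557, 0.831, 0.0, 0.001]
ft_force: [-0.9, 1.2, 7.1]
finger_gap: 52.8
grasp_force: 35.0
[ 0.06453987  0.04969319 -0.02560102] [-0.93460238  1.20679326  7.06643826] -0.7603621233388262
clock: 11.75
position: [579.1, -99.0, 78.8]
tcp_rot: [0.141, 0.99, -0.0, 0.002]
ft_force: [-0.2, -0.2, 6.8]
finger_gap: 52.7
grasp_force: 35.0
[ 0.12906365 -0.07048722 -0.0011847 ] [-0.21124211 -0.20006978  6.78045047] [-3.70762757e-01  5.99626128e-01  1.41846471e+00  2.98569153e-04
  1.12034438e+00 -1.65800159e+00] 73.74592799360731 [ 3.04029530e-03 -8.93504996e-04 -9.99994979e-01]
```

Turned 72.7° with torque now near zero. I lift a little and check the weight: the cap is 0.35 N, while the jar would add 2–4.5 N.

```bash
python3 -m handwheel '[[1,[0,0,0.003],0],[1,[0,0,0.003],0],[1,[0,0,0],0],[1,[0,0,0],0]]';  python3 -m handwheel '[[1,[0,0,0.002],0],[1,[0,0,0.002],0],[1,[0,0,0],0],[1,[0,0,0],0]]'
python3 - <<'E'
from h import *
cap('wrist','w3')
for i in range(3): print(robot.sense()['ft_force'])
E
```

```text
clock: 12.25
position: [578.0, -98.6, 83.5]
tcp_rot: [0.141, 0.99, 0.0, -0.0]
ft_force: [0.2, -0.2, -1.4]
finger_gap: 52.9
grasp_force: 35.0
clock: 12.75
position: [578.1, -98.7, 87.7]
tcp_rot: [0.141, 0.99, -0.0, 0.0]
ft_force: [0.2, 0.5, -0.2]
finger_gap: 52.9
grasp_force: 35.0
[-0.10284084 -0.34468472 -0.63796548]
[-0.10284084 -0.34468472 -0.63796548]
[-0.10284084 -0.34468472 -0.63796548]
```

View pics/w3.png

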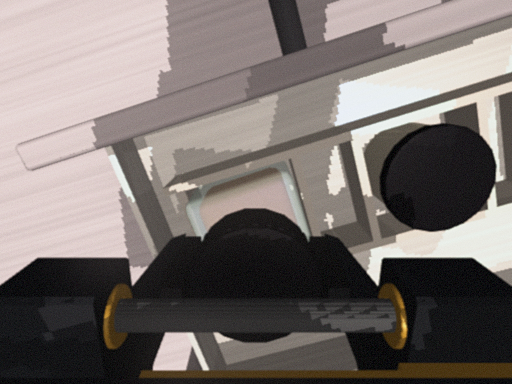

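The cap (257,270) is held between the pads. The jar's square shoulder (250,200) still sits in its pocket, and the load is the cap's weight only. I continue straight up to a total lift of about 45 mm.

```bash
python3 -m handwheel '[[1,[0,0,0.004],0],[1,[0,0,0.006],0],[1,[0,0,0.007],0],[1,[0,0,0.007],0],[1,[0,0,0.006],0],[1,[0,0,0.004],0],[1,[0,0,0.002],0],[1,[0,0,0],0],[1,[0,0,0],0],[1,[0,0,0],0]]'
python3 - <<'E'
from h import *
cap('wrist','w4'); cap('scene','scene4'); cap('top','top4')
X,p=cloud('w4')
Z=X[...,2]; near=np.hypot(X[...,0]-578,X[...,1]+98.7)<24
t=near&(Z>140)&(Z<165); t[:205]=False; t[235:]=False; t[:,:235]=False; t[:,285:]=False
print('cap top',t.sum(),np.nanmedian(Z[t]))
s=near=(abs(X[...,0]-578)<34)&(abs(X[...,1]+98.7)<34)&(Z>55)&(Z<125); print(np.histogram(Z[s],np.arange(55,126,5)),np.median(Z[s&(Z<80)]))
T,p=cloud('top4'); hh=T[(T[...,2]>85)&(T[...,2]<106)&(T[...,0]<470)&(T[...,0]>430)&(abs(T[...,1])<90)]; print('handle',len(hh),np.median(hh,0) if len(hh) else '')
a=np.vstack([cv2.imread('pics/w4.png'),cv2.imread('pics/scene4.png')]); 
cv2.imwrite('pics/c4.png',cv2.resize(np.hstack([cv2.imread('pics/w4.png'),cv2.imread('pics/scene4.png')]),(800,300),interpolation=cv2.INTER_AREA))
s=robot.sense(); print(s['clock'],s['position'],s['ft_force'],s['tcp_rot'],s['grasp_force'],s['finger_gap'])
E
```

```text
clock: 14.05
position: [578.1, -98.7, 123.6]
tcp_rot: [0.141, 0.99, 0.0, -0.0]
ft_force: [-0.7, 0.1, -0.8]
finger_gap: 53.0
grasp_force: 35.0
cap top 51 152.85573728012525
(array([ 117,  302, 2995,  322,   59,   62,   85,  403,  124,   58,    0,
          0,    0,   75]), array([ 55,  60,  65,  70,  75,  80,  85,  90,  95, 100, 105, 110, 115,
       120, 125])) 68.71998586024301
handle 95 [451.15360222  36.79613551 100.12634142]
14.2 [578.13726286 -98.72339814 123.66186281] [-0.20371827  0.22894818 -0.13487781] [ 1.41429633e-01  9.89948307e-01  2.99238385e-06 -8.59226441e-05] 34.99985423492035 52.82105849800298
```

View pics/c4.png

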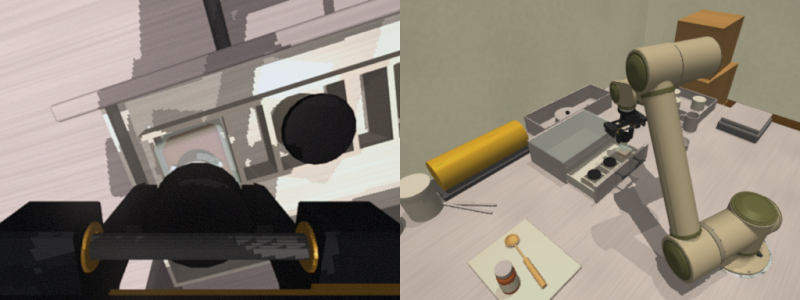

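The left half shows the cap above the open jar: the white seal disc appears at about (200,160) in the composite, and the jar is still in its pocket with its shoulder at z 69. The right half shows the drawer fully out and nothing else moved. The handle's x of 451 is 165 less than at the start. The cap rim is about 27 mm above the mouth and 22 mm above the seal, so I hand in.

```bash
python3 -c "
from bench import order
print(order.finish_job())"
```

```text
the job is handed in; nothing more can be done
None
```

The job is handed in at about 14 s of robot time: the drawer is out on its stop, and the cap, turned 73° anticlockwise, is held level and still about 27 mm above the open jar's mouth (22 mm above the seal), with the jar still in its pocket.

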